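# Set the sprung end stop of a V-rest measuring fixture

## Robot

A 6-joint arm with a two-finger parallel gripper is mounted at the origin on a cart in front of the work surface, level with it; the furniture and walls round the work are solid. World frame = base frame: x ahead of the robot, y to its left, z up, the work surface at z = 0. Lengths are in m, angles in rad, forces in N, time in s.
With the tool pointing down it reaches from about 0.425 to 0.95 m from the base axis. Payload 3.5 kg.
Tool frame: the origin (TCP) lies at the very end of the fingers, on their centre line; the grasp point (between the pads) lies 19 mm behind it; z points along the fingers, y is the line along which they close (so a half turn about z gives the same grasp; the last joint's range is limited). The gripper opens to 85 mm and grips with 20 to 120 N. Pads are 22 mm wide; open, the fingers measure 114 mm over their backs; the gripper's body (76 mm by 85 mm) begins 54 mm behind the grasp point. The pads swing forward as they close: fully open they stand 13 mm farther back than shut.
Start: joints at [0.958, 0.286, 1.577, -0, 1.279, -0.15], TCP at [0.301, 0.604, 0.231] pointing down, gripper open.
Joint ranges: [-2.77, 2.77], [-0.9, 2.22], [0.21, 2.48], [-1.53, 4.67], [0.24, 2.81], [-2.84, 2.84]. Speed limits (rad/s): [2.79, 2.79, 3.14, 3.14, 3.14, 3.14].

## Interface

Orientations are given as a unit quaternion [x, y, z, w].
In Python, from plant import ctrl, eyes gives the robot as it stands (ctrl), with the cameras (eyes).
- The arm moves only by the shell command python3 inch.py 'ROWS' [FORCE]. ROWS is a JSON list of rows, 1 to 10 of them, each of 7 numbers: dx, dy, dz in m, then a rotation vector rx, ry, rz in rad, then the opening from 0.0 (shut) to 1.0 (fully open); each row is the pose to reach, as a shift and turn from the pose commanded when the command began, along the tool's axes at that moment; what a row does not reach only later rows make up. A row lasts 1/8 s, in which the tool goes at most 0.0625 m and 0.188 rad, less where a joint would pass 70% of its speed; a pose out of reach is approached as far as the arm can. The fingers move at their own pace and stop on an object; FORCE is the grip in N (left out, the last holds). Time passes only in rows, so rows that do not move let the fingers close. It prints the time, the measured TCP pose, the force, the opening and the grip force at its end.
- ctrl.get_state(): the state, without advancing time (a new reading comes with each control period).
- eyes.read_camera(name): name is "side" or "top"; returns a dict with "pixels" (400x640x3 uint8, red, green, blue), "camera_matrix" (3x3 intrinsics, pixels), "xyz" and "orientation" of the camera in the world. Camera axes: x right, y down, z forward; pixel columns grow to the right and rows downward; lengths in m; the calibration is good to about 2 mm. A picture is of the moment at which its call begins. There is no depth.
- ctrl.sign_off(): hands the job in; it is judged then, once.
The state is a dict: "time": time; "qpos": joint angles; "dq": joint speeds; "joint_efforts": joint torques, N m; "eef_pos": TCP position; "tcp_rot": TCP orientation; "contact_force": force on the tool from outside, world axes, zero at the start; "wrist_torque": the same for the moment, N m; "opening": opening from 0.0 (shut) to 1.0 (fully open); "finger_force": force on a finger pad.
Only numpy, scipy, OpenCV 4.12 (cv2) and the standard library are available. Lean on these libraries where they do the work, as an engineer would, in place of code of your own. Each camera call takes 0.05 s, during which the arm holds its last target. There are 200 camera calls.

## Task

Set the sprung end stop on the measuring fixture: slacken the knurled set screw on top of the stop's collar, slide the collar along its rod until the sprung tip pushes the shaft home against the anvil and presses on it with about 8 N, and tighten the set screw firmly again while you keep up that pressure, so that the stop holds it on its own. Never drag the collar along while it is clamped, never drive the tip hard against the shaft, and do not disturb the things standing round the fixture.

Things in the scene. Friction and masses are not known exactly. Their poses are not given: they have to be found in the camera images.
- fixture: Bench fixture, screwed down: grey base plate 124 (x) x 276 (y) x 18 mm, origin at the centre of its underside; local +y runs from the sliding stop to the anvil. Two V-rests carry the shaft, its axis along y at x -25, z 54 mm. A 16 mm guide rod for the stop runs along y at x +35, z 54 mm between an end plate at +y and a post at -y, both 76 mm high.
- anvil_plate (a point): Point on the shaft's axis on the inner face of the +y end plate (fixture y 113 mm, z 54 mm). From here the anvil, a steel button 12 mm across on an adjusting screw, stands out towards -y by 8 to 24 mm; its setting differs each time and is not measured.
- stop (a joint): Slide of the end stop (dark steel collar on the rod) along the fixture's +y, m; range -0.004 to 0.09, at the start 0 to 0.025, where 0 puts the collar's centre at fixture y -93 mm. Another 24 to 66 mm presses the shaft home. Set screw tight: holds over 25 N. Slack: slides with about 1 N of friction, and the tip's spring pushes it back when let go.
- collar (a point): Centre of the stop's collar, on the rod's axis: 38 mm diameter, 26 mm long, with a 20 mm boss on top (79 mm above the worktop) for the set screw. An arm 14 mm thick, 22 mm high, reaches from it to the shaft's axis and carries the sprung tip, which points to the fixture's +y.
- screw (a joint): Set screw down through the collar onto the rod, rad about the vertical. Right-hand thread: positive = anticlockwise from above = looser. Tight at the start (-0.1 to 0.15); collar free above 0.9; ends at -0.35 and 2.2. Its force on the rod grows evenly from 0 N at 0.9 to about 65 N at 0 (firm below 0.4). Turns with 0.1 to 0.15 N m.
- knob (a point): Centre of the top face of the set screw's round knurled steel head: 25 mm diameter, 22 mm high, axis vertical, top 108 mm above the worktop, a slot across it; 7 mm clear below the head, then the boss. Everything else on the fixture is 76 mm high or lower. Can be pinched from above at any yaw; pushing it sideways along the rod slides the freed collar.
- tip: Sprung tip of the stop: 9 mm steel pin with a round nose on the shaft's axis; origin at the nose, which stands 34 mm ahead (+y) of the collar's centre. Its spring presses 2 N at first touch and 5 N more for each mm it is pushed in (8 N = 1.2 mm in); it bottoms after 3 mm, 17 N.
- shaft: Loose turned steel shaft lying in the V-rests along the fixture's y, origin at its centre: 100 mm long, 20 mm diameter at the ends, 28 mm over the middle 20 mm; about 0.25 kg, slides in the rests with about 2 N. At the start its far end is 5 to 25 mm short of the anvil, its near end 14 to 43 mm from the tip.
- bushing: Bystander: small turned steel bushing, 29 mm diameter, 16 mm high, in front of the fixture; origin at its underside.
- step_block: Bystander: reference step block in its holder, 32 x 52 x 17 mm, in front of the fixture; origin at its underside.
- stylus_box: Bystander: flat stylus case, 28 x 88 x 18 mm, behind the fixture; origin at its underside.

How it is judged:
On the way, in this order (a step that is already met when the one before it is completed fails the run):
1. the set screw is slackened until the collar is free, with the tip not yet pressing on the shaft (value of joint screw above 0.92 rad and contact force between tip and shaft below 0.5 N), for 0.1 s.
2. with the screw still slack, the tip presses the shaft against the anvil with 5.5 to 12 N (value of joint screw above 0.6 rad and contact force between tip and shaft between 5.5 and 12 N), for 0.3 s.
At the end, for the whole second after the job is handed in: the set screw is tight again (below 0.4 rad) and still, the stop on its own presses the shaft with 5.5 to 11 N (so the shaft bears on the anvil), and the shaft lies at rest in both V-rests (axis within 3 mm of its height and 0.05 rad of their line) (value of joint screw below 0.4 rad and velocity of joint screw between -0.1 and 0.1 rad/s and contact force between tip and shaft between 5.5 and 11 N and linear speed of shaft below 0.005 m/s and z of shaft in the frame of fixture between 0.051 and 0.057 m and angle between the y axis of shaft and the y axis of fixture, either way round below 0.05 rad); the robot touches nothing.
It fails at once if the tip is driven against the shaft with more than 20 N (contact force between tip and shaft above 20 N).
It fails at once if the collar is dragged along the rod (faster than 20 mm/s) while its screw is tight (below 0.4 rad) (value of joint screw below 0.4 rad and (velocity of joint stop above 0.02 m/s or velocity of joint stop below -0.02 m/s)).
It fails at once if a bystander (bushing, step block, stylus case) is shifted by more than 15 mm (distance of any of bushing, step_block, stylus_box from where it was at the start of the episode above 0.015 m).
It also fails if it takes over 48 s, if anything falls off the work surface, if the arm or the gripper's body presses on something with over 40 N, if the wrist force passes 120 N, or if a joint passes its speed limit or range.

## Working session

There is one attempt and no reset: what is moved stays moved. The work goes in short steps, Python scripts to look and compute and a shell command to move; the robot and the scene stay as the last step left them, time stands still between calls to the robot, and variables do not carry over. Pictures are saved under pics/ and viewed, at most 10 in all, crops included, and the job is handed in when it is done.

```bash
ls; mkdir -p pics; cat > h.py <<'E'
from plant import ctrl, eyes
import numpy as np, cv2
from scipy.spatial.transform import Rotation as R
def cam(n):
    c=eyes.read_camera(n); return c
def ray(c,u,v):
    d=np.linalg.inv(c["camera_matrix"])@np.array([u,v,1.]); d=R.from_quat(c["orientation"]).as_matrix()@d
    return np.array(c["xyz"]),d/np.linalg.norm(d)
def onz(c,u,v,z):
    o,d=ray(c,u,v); return o+d*(z-o[2])/d[2]
def proj(c,p):
    q=R.from_quat(c["orientation"]).as_matrix().T@(np.array(p)-c["xyz"]); q=np.array(c["camera_matrix"])@q; return q[:2]/q[2]
def tri(c1,p1,c2,p2):
    o,d=ray(c1,*p1);o2,e=ray(c2,*p2)
    t=np.linalg.lstsq(np.c_[d,-e],o2-o,rcond=None)[0]
    a,b=o+d*t[0],o2+e*t[1]; return (a+b)/2,np.linalg.norm(a-b)
def save(c,n): cv2.imwrite("pics/"+n,c["pixels"][:,:,::-1])
E
python3 - <<'E'
from h import *
for n in("top","side"):
    c=cam(n); save(c,n+"0.png"); print(n,np.round(c["camera_matrix"],1).tolist(),c["xyz"],c["orientation"])
s=ctrl.get_state();print(s)
E
```

```text
inch.py
pics
plant.py
top [[442.4, 0.0, 323.6], [0.0, 442.4, 204.2], [0.0, 0.0, 1.0]] [0.41797688 0.09613447 0.91346138] [-0.70360082  0.70434574 -0.06440998  0.06851506]
side [[373.8, 0.0, 315.1], [0.0, 373.8, 195.3], [0.0, 0.0, 1.0]] [ 0.19248492 -0.44298336  0.63952124] [ 0.85701067 -0.29100983  0.13617483 -0.40286772]
{'time': 0.1, 'qpos': array([ 9.57988217e-01,  2.87151956e-01,  1.57803688e+00,  2.13530108e-05,
        1.27860734e+00, -1.50005908e-01]), 'dq': array([-0.00092776, -0.0008929 , -0.00266124,  0.00083118, -0.0019635 ,
        0.001499  ]), 'joint_efforts': array([ 1.58898838e-03, -4.07297194e+01, -2.93698722e+01, -6.03714420e-05,
        3.37122132e-03, -1.01343070e-05]), 'eef_pos': array([0.30098355, 0.60351271, 0.23003217]), 'tcp_rot': array([ 2.29344369e-01,  9.73344721e-01, -1.01878681e-03, -4.19591354e-04]), 'contact_force': array([-0.00939213,  0.5045038 ,  0.49292988]), 'wrist_torque': array([ 0.03935803, -0.03014758, -0.0342921 ]), 'finger_force': 0.0, 'opening': 0.997769895016533}
```

View pics/top0.png

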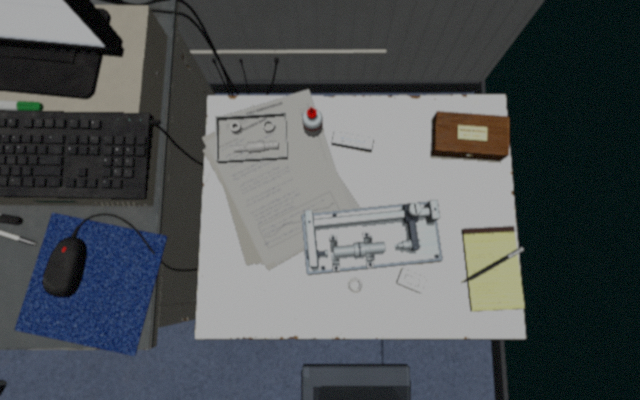

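View pics/side0.png

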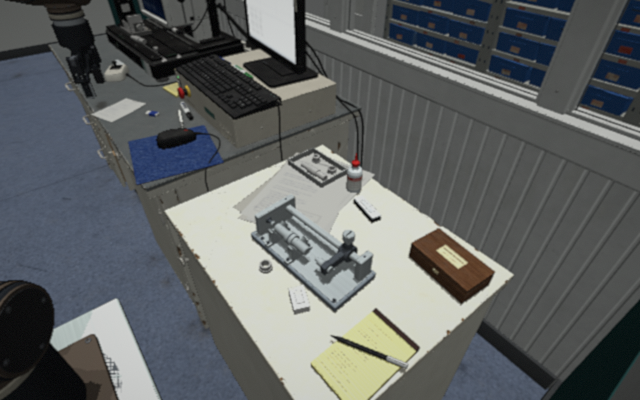

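The top view shows the fixture at pixels (303–440, 200–272), with the anvil end to the left and the collar and knob near (412, 212). In the side view the knob head is near (348, 237). I'll enlarge both.

```bash
python3 - <<'E'
from h import *
t=cv2.imread("pics/top0.png")[195:278,298:448]; s=cv2.imread("pics/side0.png")[195:310,245:385]
cv2.imwrite("pics/tz.png",cv2.resize(t,None,fx=5,fy=5,interpolation=cv2.INTER_CUBIC))
cv2.imwrite("pics/sz.png",cv2.resize(s,None,fx=5,fy=5,interpolation=cv2.INTER_CUBIC))
E
```

```text
(no output)
```

View pics/tz.png

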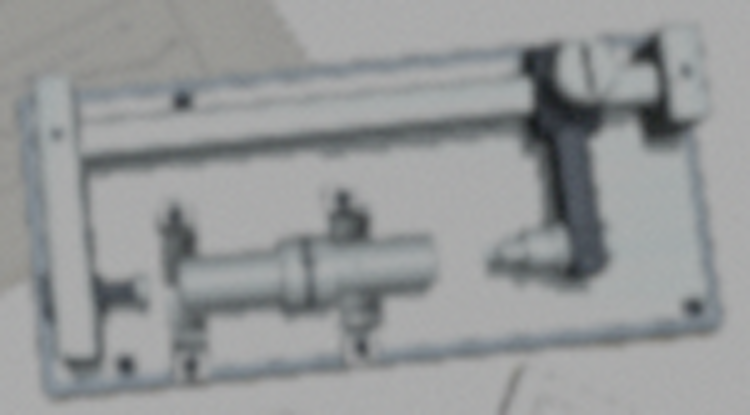

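View pics/sz.png

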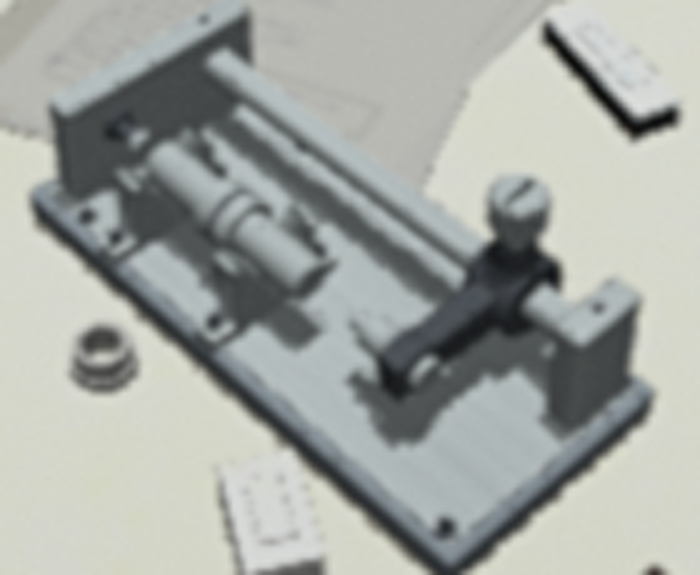

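The crops show the slotted knob top at top-view pixel (416, 209.4) and side-view pixel (349, 233.4). The tip is well short of the shaft, and the shaft is short of the anvil. Next I'll triangulate the knob and get the rod line.

```bash
python3 - <<'E'
from h import *
t,s=cam("top"),cam("side")
T=lambda x,y:(298+x/5-.4,195+y/5-.4)
S=lambda x,y:(245+x/5-.4,195+y/5-.4)
# knob top by slot dark centroid / bright blob refinement
k,e=tri(t,T(592,71),s,S(520,194)); print("knob",k.round(4),"gap",e.round(4), "top-ray z.108",onz(t,*T(592,71),.108).round(4),"side",onz(s,*S(520,194),.108).round(4))
# plate front edge (top face z .018) direction, both views
a=onz(t,*T(50,392),.018);b=onz(t,*T(715,325),.018)
c=onz(s,*S(40,195),.018);d=onz(s,*S(450,560),.018)
for p,q in((a,b),(c,d)): v=p-q; print(p.round(4),q.round(4),np.degrees(np.arctan2(v[1],v[0])).round(2),np.linalg.norm(v).round(4))
# shaft end / anvil / tip on axis height .054
for n,p in dict(anv=(148,290),far=(178,288),near=(437,262),tip=(490,260)).items(): print(n,onz(t,*T(*p),.054).round(4))
E
```

```text
knob [ 0.562  -0.0694  0.1094] gap 0.0005 top-ray z.108 [ 0.5625 -0.0699  0.108 ] side [ 0.5627 -0.0684  0.108 ]
[0.4484 0.1335 0.018 ] [ 0.4748 -0.1337  0.018 ] 95.65 0.2684
[0.4484 0.1302 0.018 ] [ 0.4743 -0.1357  0.018 ] 95.55 0.2672
anv [0.4862 0.0942 0.054 ]
far [0.487  0.0826 0.054 ]
near [ 0.4969 -0.0179  0.054 ]
tip [ 0.4977 -0.0385  0.054 ]
```

```bash
cat > go.py <<'E'
import sys
from h import *
# target x y z yaw -> shift in tool axes and rz
x,y,z,yaw=map(float,sys.argv[1:5]); s=ctrl.get_state()
M=R.from_quat(s["tcp_rot"]); g=R.from_euler('z',yaw)*R.from_euler('x',np.pi)
print("d",M.inv().apply(np.array([x,y,z])-s["eef_pos"]).round(4),"rot",(M.inv()*g).as_rotvec().round(4),"q6",s["qpos"][[0,5]].round(3))
E
python3 go.py .5622 -.0694 .231 1.669
python3 inch.py '[[-0.04,-0.036,0,0,0,0.1,1],[-0.08,-0.073,0,0,0,0.2,1],[-0.12,-0.109,0,0,0,0.3,1],[-0.16,-0.146,0,0,0,0.4,1],[-0.2,-0.182,0,0,0,0.5,1],[-0.24,-0.218,0,0,0,0.6,1],[-0.28,-0.255,0,0,0,0.7,1],[-0.32,-0.291,0,0,0,0.8,1],[-0.36,-0.327,0,0,0,0.9,1],[-0.4,-0.364,0,0,0,1.01,1]]' 60; python3 go.py .5622 -.0694 .231 1.669
```

```text
time: 1.45
eef_pos: [0.497, 0.098, 0.2314]
tcp_rot: [0.673, 0.74, 0.0, 0.0]
contact_force: [0.6, -0.4, -0.5]
opening: 1.001
finger_force: 0.0
d [-0.1728  0.0491  0.0004] rot [ 0.0004 -0.0001 -0.0038] q6 [-0.006 -0.1  ]
```

```bash
python3 inch.py '[[-0.05,0.015,0,0,0,0,1],[-0.1,0.03,0,0,0,0,1],[-0.15,0.044,0,0,0,0,1],[-0.172,0.049,0,0,0,0,1],[-0.172,0.049,0,0,0,0,1],[-0.172,0.049,0,0,0,0,1]]'; python3 go.py .5622 -.0694 .081 1.669
```

```text
time: 2.2
eef_pos: [0.5619, -0.0655, 0.2311]
tcp_rot: [0.671, 0.741, 0.0, -0.001]
contact_force: [0.7, 0.9, 0.1]
opening: 1.002
finger_force: 0.0
d [-0.004   0.      0.1501] rot [-0.0006 -0.0008  0.0007] q6 [-0.296 -0.395]
```

```bash
python3 inch.py '[[-0.004,0,0.03,0,0,0,1],[-0.004,0,0.06,0,0,0,1],[-0.004,0,0.09,0,0,0,1],[-0.004,0,0.11,0,0,0,1],[-0.004,0,0.11,0,0,0,1]]'; python3 - <<'E'
from h import *
t,s=cam("top"),cam("side")
a=cv2.resize(t["pixels"][150:260,350:470],None,fx=3.3,fy=3.3);b=cv2.resize(s["pixels"][150:260,290:410],None,fx=3.3,fy=3.3)
cv2.imwrite("pics/a.png",np.hstack([a,b])[:,:,::-1])
E
```

```text
time: 2.82
eef_pos: [0.5615, -0.0694, 0.1197]
tcp_rot: [0.671, 0.741, -0.001, -0.002]
contact_force: [-0.4, 0.7, 0.0]
opening: 0.998
finger_force: 0.0
```

View pics/a.png

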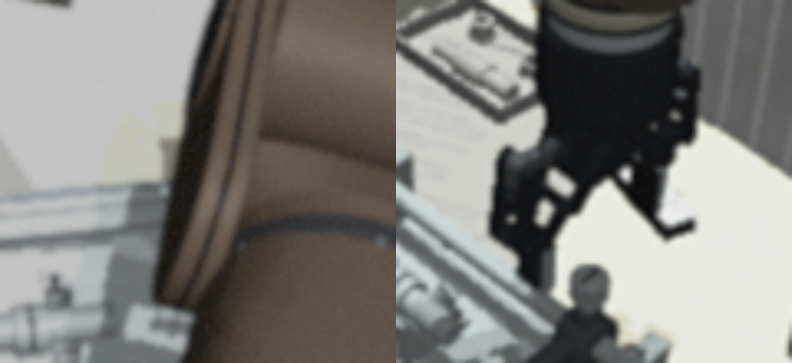

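The side half shows the open fingertips at (535, 285) and (680, 235) either side of the knob at (590, 280). I'll descend and pinch.

```bash
python3 inch.py '[[0,0.001,0.02,0,0,0,1],[0,0.001,0.038,0,0,0,1],[0,0.001,0.038,0,0,0,1],[0,0.001,0.038,0,0,0,0],[0,0.001,0.038,0,0,0,0],[0,0.001,0.038,0,0,0,0],[0,0.001,0.038,0,0,0,0],[0,0.001,0.038,0,0,0,0],[0,0.001,0.038,0,0,0,0]]' 60; python3 -c "
from h import *
print(ctrl.get_state())"
```

```text
time: 4.05
eef_pos: [0.5648, -0.0707, 0.0842]
tcp_rot: [0.672, 0.741, 0.001, 0.001]
contact_force: [2.3, 0.7, 2.6]
opening: 0.27
finger_force: 58.9
{'time': 4.05, 'qpos': array([-3.02886455e-01,  2.22105588e-01,  1.94570125e+00,  5.85572194e-04,
        9.71106901e-01, -4.01044603e-01]), 'dq': array([-0.00136882,  0.00070279,  0.00107781,  0.00020959,  0.00039068,
       -0.00039363]), 'joint_efforts': array([-7.71955624e-01, -3.19201076e+01, -2.23904908e+01, -3.60435136e-01,
        5.05236313e-01, -1.61048002e-02]), 'eef_pos': array([ 0.56477593, -0.07065514,  0.08423854]), 'tcp_rot': array([0.67168668, 0.74083409, 0.0007821 , 0.00111399]), 'contact_force': array([2.29129719, 0.73117357, 2.64936521]), 'wrist_torque': array([ 0.19670705, -0.39432106,  0.03040612]), 'finger_force': 58.86198163032532, 'opening': 0.2701000586494242}
```

```bash
python3 inch.py '[[0,0.001,0,0,0,-0.15,0],[0,0.002,0,0,0,-0.3,0],[0,0.002,0,0,0,-0.45,0],[0,0.002,0,0,0,-0.6,0],[0,0.002,0,0,0,-0.75,0]]' 60; python3 inch.py '[[0,0,0,0,0,-0.15,0],[0,0,0,0,0,-0.3,0],[0,0,0,0,0,-0.43,0],[0,0,0,0,0,-0.43,0],[0,0,0,0,0,-0.43,0]]'; python3 - <<'E'
from h import *
s=ctrl.get_state();print(s["contact_force"],s["wrist_torque"],R.from_quat(s["tcp_rot"]).as_matrix()[:,0], s["qpos"])
E
python3 go.py .5648 -.0707 .0842 2.869
```

```text
time: 4.68
eef_pos: [0.5662, -0.07, 0.084]
tcp_rot: [0.352, 0.936, 0.001, 0.0]
contact_force: [2.3, 1.9, 3.3]
opening: 0.277
finger_force: 59.2
time: 5.3
eef_pos: [0.5667, -0.0704, 0.084]
tcp_rot: [0.147, 0.989, 0.0, 0.001]
contact_force: [4.5, 0.6, 2.7]
opening: 0.268
finger_force: 59.1
[4.54379145 0.64890775 2.65992851] [ 0.22884413 -0.74877395  0.04271778] [-0.95693304  0.29029662 -0.00265215] [-3.01481811e-01  2.26306995e-01  1.94115390e+00  5.18593251e-04
  9.71482576e-01 -1.57803278e+00]
d [ 0.0018 -0.0008 -0.0002] rot [ 0.0004  0.0027 -0.0219] q6 [-0.301 -1.578]
```

The gripper turned 1.18 rad. I'll slide gently along the rod towards the shaft; fixture +y is (0.383, 0.924) in tool axes.

```bash
for i in 1; do python3 inch.py '[[0.001,0.0023,0,0,0,0,0],[0.0019,0.0046,0,0,0,0,0],[0.0029,0.0069,0,0,0,0,0],[0.0038,0.0092,0,0,0,0,0],[0.0038,0.0092,0,0,0,0,0],[0.0038,0.0092,0,0,0,0,0]]'; done; python3 - <<'E'
from h import *
s=ctrl.get_state();f=np.array([-.0976,.9952,0]);print("along",f@s["eef_pos"],"F",f@s["contact_force"],s["contact_force"],s["wrist_torque"])
print("was",f@np.array([.5667,-.0704,.084]))
s_=cam("side");cv2.imwrite("pics/b.png",cv2.resize(s_["pixels"][190:300,245:385],None,fx=5,fy=5,interpolation=cv2.INTER_CUBIC)[:,:,::-1])
E
```

```text
time: 6.05
eef_pos: [0.5657, -0.0606, 0.084]
tcp_rot: [0.147, 0.989, -0.0, 0.001]
contact_force: [5.5, 0.8, 2.9]
opening: 0.271
finger_force: 59.1
along -0.11555809250240301 F 0.26662945509409897 [5.46950363 0.80431372 2.8518941 ] [ 0.13374601 -0.81323237  0.02728197]
was -0.12537199999999998
```

View pics/b.png

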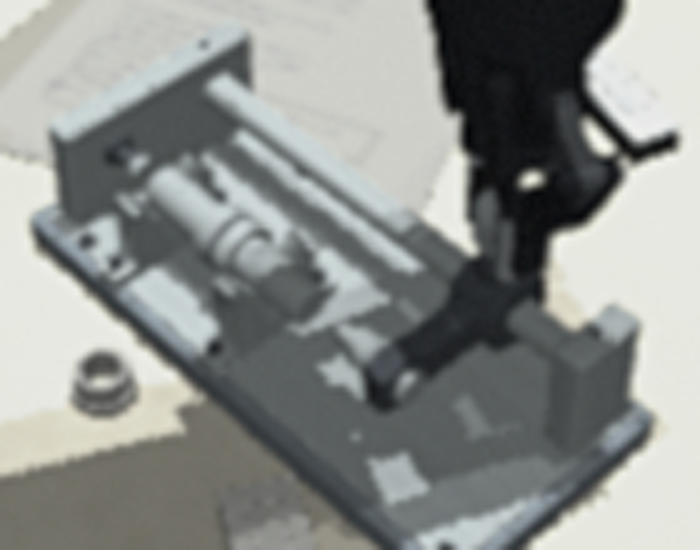

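The collar followed freely (9.8 of 10 mm, no drag force), so the screw is slack. I'll continue towards the shaft.

```bash
cat > f.py <<'E'
from h import *
s=ctrl.get_state();f=np.array([-.0976,.9952,0]);print("along mm",((f@s["eef_pos"]+.12537)*1e3).round(2),"F",(f@s["contact_force"]).round(2),s["contact_force"].round(1),s["wrist_torque"].round(2),"t",s["time"])
E
P='[[0.0008,0.0018,0,0,0,0,0],[0.0015,0.0037,0,0,0,0,0],[0.0023,0.0055,0,0,0,0,0],[0.0023,0.0055,0,0,0,0,0]]'
python3 inch.py '[[0.0008,0.0018,0,0,0,0,0],[0.0015,0.0037,0,0,0,0,0],[0.0023,0.0055,0,0,0,0,0],[0.0023,0.0055,0,0,0,0,0],[0.0023,0.0055,0,0,0,0,0]]' >/dev/null; python3 f.py
python3 inch.py '[[0.0008,0.0018,0,0,0,0,0],[0.0015,0.0037,0,0,0,0,0],[0.0023,0.0055,0,0,0,0,0],[0.0023,0.0055,0,0,0,0,0],[0.0023,0.0055,0,0,0,0,0]]' >/dev/null; python3 f.py
python3 inch.py '[[0.0008,0.0018,0,0,0,0,0],[0.0015,0.0037,0,0,0,0,0],[0.0015,0.0037,0,0,0,0,0],[0.0015,0.0037,0,0,0,0,0]]' >/dev/null; python3 f.py
```

```text
along mm 15.72 F 0.77 [5.1 1.3 2.6] [ 0.12 -0.88  0.03] t 6.725
along mm 21.66 F -0.05 [4.8 0.4 2.6] [ 0.06 -0.85 -0.04] t 7.35
along mm 25.45 F 0.02 [5.3 0.5 2.7] [ 0.05 -0.81  0.01] t 7.85
```

```bash
for k in 1; do
python3 inch.py '[[0.0005,0.0012,0,0,0,0,0],[0.001,0.0023,0,0,0,0,0],[0.001,0.0023,0,0,0,0,0],[0.001,0.0023,0,0,0,0,0]]' >/dev/null; python3 f.py
python3 inch.py '[[0.0005,0.0012,0,0,0,0,0],[0.001,0.0023,0,0,0,0,0],[0.001,0.0023,0,0,0,0,0],[0.001,0.0023,0,0,0,0,0]]' >/dev/null; python3 f.py; done
python3 - <<'E'
from h import *
s_=cam("side");save(s_,"s1.png");cv2.imwrite("pics/c.png",cv2.resize(s_["pixels"][190:300,245:385],None,fx=5,fy=5,interpolation=cv2.INTER_CUBIC)[:,:,::-1])
E
```

```text
along mm 27.42 F -1.59 [ 4.9 -1.1  2.5] [-0.22 -0.83  0.03] t 8.35
along mm 29.86 F -3.53 [ 5.8 -3.   1.6] [-0.25 -0.87  0.01] t 8.85
```

View pics/c.png

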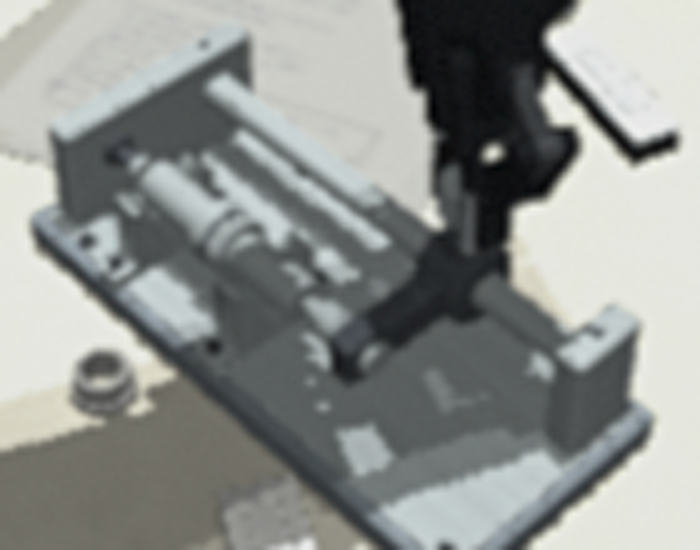

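The shaft is now being pushed: F is about −3.5 N, and its far end at (145, 170) is still short of the anvil button at (138, 160).

```bash

python3 inch.py '[[0.0005,0.0012,0,0,0,0,0],[0.001,0.0023,0,0,0,0,0],[0.001,0.0023,0,0,0,0,0],[0.001,0.0023,0,0,0,0,0]]' >/dev/null; python3 f.py
python3 inch.py '[[0.0004,0.0009,0,0,0,0,0],[0.0008,0.0018,0,0,0,0,0],[0.0008,0.0018,0,0,0,0,0],[0.0008,0.0018,0,0,0,0,0]]' >/dev/null; python3 f.py
python3 inch.py '[[0.0004,0.0009,0,0,0,0,0],[0.0004,0.0009,0,0,0,0,0],[0.0004,0.0009,0,0,0,0,0]]' >/dev/null; python3 f.py
```

```text
along mm 32.37 F -2.47 [ 5.6 -1.9  1.6] [-0.26 -0.85  0.03] t 9.4
along mm 34.32 F -2.42 [ 5.5 -1.9  1.6] [-0.23 -0.92  0.05] t 9.9
along mm 35.24 F -1.74 [ 6.  -1.2  1.8] [-0.28 -0.94 -0.01] t 10.275
```

```bash

python3 inch.py '[[0.0004,0.0009,0,0,0,0,0],[0.0004,0.0009,0,0,0,0,0],[0.0004,0.0009,0,0,0,0,0]]' >/dev/null; python3 f.py
python3 inch.py '[[0.0004,0.0009,0,0,0,0,0],[0.0004,0.0009,0,0,0,0,0],[0.0004,0.0009,0,0,0,0,0]]' >/dev/null; python3 f.py
python3 inch.py '[[0.0004,0.0009,0,0,0,0,0],[0.0004,0.0009,0,0,0,0,0],[0.0004,0.0009,0,0,0,0,0]]' >/dev/null; python3 f.py
```

```text
along mm 36.23 F -1.86 [ 5.1 -1.4  1.3] [-0.27 -0.93 -0.01] t 10.65
along mm 37.12 F -3.03 [ 5.9 -2.5  0.9] [-0.27 -0.95 -0.  ] t 11.025
along mm 37.64 F -3.79 [ 6.  -3.2  1.9] [-0.53 -0.95  0.05] t 11.4
```

```bash

python3 inch.py '[[0.0004,0.0009,0,0,0,0,0],[0.0004,0.0009,0,0,0,0,0],[0.0004,0.0009,0,0,0,0,0]]' >/dev/null; python3 f.py
python3 inch.py '[[0.0002,0.0006,0,0,0,0,0],[0.0002,0.0006,0,0,0,0,0],[0.0002,0.0006,0,0,0,0,0]]' >/dev/null; python3 f.py
```

```text
along mm 38.09 F -5.52 [ 6.5 -4.9  1. ] [-0.76 -0.99  0.06] t 11.775
along mm 38.3 F -6.65 [ 6.  -6.1  0.8] [-0.96 -1.    0.04] t 12.15
```

```bash

python3 inch.py '[[0.0002,0.0004,0,0,0,0,0],[0.0002,0.0004,0,0,0,0,0],[0.0002,0.0004,0,0,0,0,0],[0.0002,0.0004,0,0,0,0,0]]' >/dev/null; python3 f.py;python3 inch.py '[[0,0,0,0,0,0,0]]' >/dev/null; python3 f.py
```

```text
along mm 38.48 F -8.13 [ 6.8 -7.5 -0. ] [-1.04 -0.99  0.04] t 12.65
along mm 38.48 F -8.17 [ 5.4 -7.7 -0.4] [-1.04 -0.98  0.  ] t 12.775
```

```bash
python3 inch.py '[[0,0,0,0,0,0.1,0],[0,0,0,0,0,0.2,0],[0,0,0,0,0,0.2,0]]' >/dev/null; python3 f.py
```

```text
along mm 38.21 F -8.2 [ 5.8 -7.7  0.2] [-1.21 -0.9  -0.1 ] t 13.15
```

```bash
python3 inch.py '[[0,0,0,0,0,0.1,0],[0,0,0,0,0,0.2,0],[0,0,0,0,0,0.2,0]]' >/dev/null; python3 f.py
```

```text
along mm 37.92 F -9.51 [ 3.7 -9.2  1.3] [-1.38 -0.76 -0.09] t 13.525
```

The tool is swinging about a slightly off-centre knob, which raises the push a little. I'll ease the command back by 0.4 mm and keep tightening.

```bash
python3 inch.py '[[-0.0003,-0.0003,0,0,0,0,0],[-0.0003,-0.0003,0,0,0,0.1,0],[-0.0003,-0.0003,0,0,0,0.2,0],[-0.0003,-0.0003,0,0,0,0.2,0]]' >/dev/null; python3 f.py
```

```text
along mm 37.7 F -8.76 [ 3.9 -8.4  1.5] [-1.38 -0.62 -0.05] t 14.025
```

```bash
python3 inch.py '[[0,0,0,0,0,0.13,0],[0,0,0,0,0,0.26,0],[0,0,0,0,0,0.39,0],[0,0,0,0,0,0.39,0]]' >/dev/null; python3 f.py; python3 inch.py '[[0,0,0,0,0,0.12,0],[0,0,0,0,0,0.24,0],[0,0,0,0,0,0.34,0],[0,0,0,0,0,0.34,0],[0,0,0,0,0,0.34,0]]'; python3 f.py
```

```text
along mm 37.39 F -9.97 [  0.4 -10.    4.1] [-1.54 -0.21 -0.02] t 14.525
time: 15.15
eef_pos: [0.5608, -0.0334, 0.0843]
tcp_rot: [0.725, 0.689, -0.003, 0.002]
contact_force: [-1.0, -10.5, 6.2]
opening: 0.269
finger_force: 59.6
along mm 37.35 F -10.34 [ -1.  -10.5   6.2] [-1.53  0.21 -0.04] t 15.15
```

```bash
python3 inch.py '[[-0.0012,0.0002,0,0,0,0,0],[-0.0025,0.0004,0,0,0,0,0],[-0.0025,0.0004,0,0,0,0,0]]' >/dev/null; python3 f.py;  python3 inch.py '[[-0.0012,0.0002,0,0,0,0,0],[-0.0022,0.0003,0,0,0,0,0],[-0.0022,0.0003,0,0,0,0,0]]' >/dev/null; python3 f.py
```

```text
along mm 37.22 F -2.82 [-1.4 -3.   6.9] [-0.47  0.21  0.12] t 15.525
along mm 37.1 F 3.38 [-2.   3.2  7.1] [0.5  0.24 0.05] t 15.9
```

The collar holds: 14 N of load change moved the tool only 0.27 mm. I'll centre the load, open and lift away.

```bash
python3 inch.py '[[0.001,0,-0.001,0,0,0,0],[0.001,0,-0.001,0,0,0,0],[0.001,0,-0.001,0,0,0,0.4],[0.001,0,-0.001,0,0,0,0.7],[0.001,0,-0.001,0,0,0,1],[0.001,0,-0.001,0,0,0,1],[0.001,0,-0.001,0,0,0,1]]'; python3 inch.py '[[0,0,-0.02,0,0,0,1],[0,0,-0.06,0,0,0,1],[0,0,-0.11,0,0,0,1],[-0.06,0,-0.13,0,0,0,1],[-0.12,0,-0.14,0,0,0,1],[-0.18,0,-0.15,0,0,0,1],[-0.24,0,-0.15,0,0,0,1],[-0.24,0,-0.15,0,0,0,1]]'
python3 - <<'E'
from h import *
t,s=cam("top"),cam("side")
a=cv2.resize(t["pixels"][195:278,298:448],None,fx=4,fy=4,interpolation=cv2.INTER_CUBIC);b=cv2.resize(s["pixels"][195:300,245:395],None,fx=4,fy=4,interpolation=cv2.INTER_CUBIC)
b=b[:265]; cv2.imwrite("pics/d.png",np.vstack([a,b])[:,:,::-1])
E
```

```text
time: 16.77
eef_pos: [0.5618, -0.0334, 0.0843]
tcp_rot: [0.725, 0.688, -0.0, -0.0]
contact_force: [0.3, 0.3, 0.3]
opening: 0.997
finger_force: 0.0
time: 17.77
eef_pos: [0.5486, -0.277, 0.2343]
tcp_rot: [0.727, 0.686, -0.0, 0.0]
contact_force: [0.3, 0.6, 0.2]
opening: 1.0
finger_force: 0.0
```

View pics/d.png

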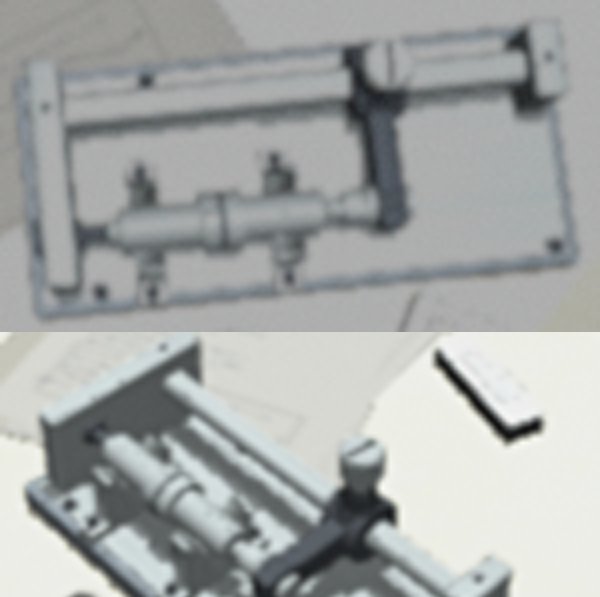

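The final view shows the shaft seated on the anvil at about (100, 232), with the tip pressing its near end at about (340, 207). The knob slot is back at its tight angle, a little further clockwise than at the start.

```bash
python3 -c "
from plant import ctrl, eyes
print(ctrl.sign_off())"
```

```text
the job is handed in; nothing more can be done
None
```

I handed the job in at about 18 s: the shaft is seated on the anvil, the set screw is tight again with the robot clear, and the tip presses with an estimated 8–9.5 N (from wrist force, not measured after release); no verdict came back.

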